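# Tamp the glue press home

## Robot

A 6-joint arm with a two-finger parallel gripper is mounted at the origin on a cart in front of the work surface, level with it; the furniture and walls round the work are solid. World frame = base frame: x ahead of the robot, y to its left, z up, the work surface at z = 0. Lengths are in m, angles in rad, forces in N, time in s.
With the tool pointing down it reaches from about 0.425 to 1.125 m from the base axis. Payload 14.9 kg.
Tool frame: the origin (TCP) lies at the very end of the fingers, on their centre line; the grasp point (between the pads) lies grip_point_offset behind it (grip_point_offset is the distance from the TCP to the grasp point, in m); z points along the fingers, y is the direction in which the jaws open and shut (so a half turn about z gives the same grasp; the last joint's range is limited). The gripper opens to 91 mm and grips with 3 to 60 N. Pads are 32 mm wide; open, the fingers measure 118 mm over their backs; the gripper's body (76 mm by 178 mm) begins 60 mm behind the grasp point.
Start: joints at [-1.211, 0.379, 1.734, -0, 1.028, -0.033], TCP at [0.268, -0.647, 0.214] pointing down, gripper open.
Joint ranges: [-2.77, 2.77], [-0.74, 2.19], [0, 2.66], [-1.06, 4.2], [0.31, 2.87], [-3.08, 3.08]. Speed limits (rad/s): [1.89, 1.89, 2.39, 3.14, 3.14, 3.14].

## Interface

Orientations are given as a rotation vector (axis times angle).
In Python, from station import * gives the robot as it stands.
- The arm moves only by the shell command python3 -m handwheel 'ROWS'. ROWS is JSON, a list of rows, each a list of 5 numbers: the shift along the tool's x, y, z in mm, then the turn about the tool's z in degrees, then the opening, from -1 (shut) to 1 (fully open), so that 0 is half open. A call has 1 to 8 rows; each row is the pose to reach, as a shift and turn from the pose commanded when the call began, along the tool's axes at that moment; what a row does not reach only later rows make up. A row lasts 1/12 s, in which the tool goes at most 41.7 mm and 7.16 degrees, less where a joint would pass 70% of its speed; a pose out of reach is approached as far as the arm can. A call with a gripper value outside its range is refused whole. The fingers move at their own pace and stop on an object; the grip force is fixed at half the most. Time passes only in rows, so rows that repeat a pose let the fingers close. It gives the time, the measured TCP pose, the force and the opening at its end, in the units of the state.
- get_obs(): the state, without advancing time (a new reading comes with each control period).
- grab_frame(name): name is "scene" or "top" or "wrist"; returns a dict with "color" (384x512x3 uint8, blue, green, red), "range_z" (384x512 float32, m along the optical axis (not along the pixel's ray), 0 where there is no reading), "fovy" (degrees; the focal length in pixels is half the picture's height over the tangent of half this angle, whatever the lens; pixels are square), "cx", "cy" (the principal point, pixels), "cam_to_world" (4x4, takes a point from camera to world coordinates). Camera axes: x right, y up, looking along -z (the intrinsics and any distortion apply to the point x, -y, -z); pixel columns grow to the right and rows downward; lengths in m; the calibration is good to about 2 mm. A picture is of the moment at which its call begins.
- hand_in(): hands the job in, once; it reports no verdict.
Trained networks look in the newest picture that a camera, given by its name, has taken for a name from the list of things; names that differ only in an ending like _2 or _b are one class to them, and where a whole thing is asked for, a point or a joint stands for the part that bears it (a point fixed in the world has none). Each returns a list of dicts, best first, with "p" (0 to 1); they miss things now and then, are a little off and sometimes report something else, mostly with a low value. They report only what shows in the picture. A call takes as long as a camera call. They do not tell look-alikes from the thing itself.
- look_for(camera, name): "rect" ([left, top, right, bottom] as shares, 0 to 1, of the picture: columns of its width, rows of its height, round what is visible of it).
The state is a dict: "time": time; "joint_positions": joint angles; "joint_vel": joint speeds; "effort": joint torques, N m; "ee_pos": TCP position; "eef_rot": TCP orientation; "contact_force": force on the tool from outside, world axes, zero at the start; "moment": the same for the moment, N m; "width": finger opening in m.
Only numpy, scipy, OpenCV 4.12 (cv2) and the standard library are available. Lean on these libraries where they do the work, as an engineer would, in place of code of your own. Each camera call takes 0.05 s, during which the arm holds its last target.

## Task

Take the tamper from its rubber mat by the handle and press its flat foot squarely down on the glue press's sprung plate until the plate bottoms out firmly and lies level, leaning on it steadily with about 20 N for two seconds and never with more than 40 N. Then set the tamper down upright on its mat again without dropping it, leaving the plate down, and do not disturb the sanding block and the two offcuts lying about or touch the plate with the gripper.

Things in the scene. Friction and masses are not known exactly. Their poses are not given: they have to be found in the camera images.
- press: The closed glue press, fixed to the bench: a green box 112 x 112 mm with a bare metal lid, on a dark foot 120 x 106 mm, lid 46 mm above the bench; a steel stem rises from a brass collar (top at 50 mm) in its middle and carries the plate. Origin: centre of the underside, on the stem's axis, at bench height; z up, y along the plate's rocking pin. It can stand on the left or the right.
- plate_top (a point): Centre of the top face of the press's square bare-metal plate, 84 x 84 x 8 mm, with a thin red ring 72 mm across as a target. z is the plate's normal. At the start it is about 86 to 90 mm above the bench and rocked by up to 0.13 rad to either side about a pin along y of the press, 14 mm below the face. The rocking is stiff (about 0.12 N m): a flat foot pressed square on the middle brings the plate level, and it stays as it is left.
- press_plate: The same plate. Origin on the rocking pin, 14 mm below the top face; z is the plate's normal.
- press_stem (a joint): How far the stem and its plate have gone down, in m: 0 is the top, 0 to 0.004 at the start. A spring and a friction brake resist with about 5 N at the top, rising to about 8 N lower down; the brake keeps the plate where it is left. It bottoms out on the part inside, 0.016 to 0.024 down; that depth differs each time and cannot be seen, it has to be felt: motion stops and the force climbs within about 1 mm to well above 10 N.
- tamper_mid (a point): The loose tamper, 126 mm tall, 0.22 to 0.36 kg, standing upright on the mat: a flat round steel foot 58 mm across and 12 mm thick, a neck, a steel collar 40 mm across from 50 to 54 mm above the underside, and above it a square dark wooden handle 28 x 28 mm from 54 to 126 mm, to be gripped across its flats. The point lies on its axis half-way up, 63 mm above the underside; z along the handle, x and y normal to the handle's flats.
- tamper: The same tamper. Origin: centre of the underside of its foot; axes as above.
- mat: The tamper's round black rubber mat, 92 mm across, 4 mm thick, fixed on the bench. Origin: centre of its underside, at bench height; on the other side from the press.
- sanding_block: Bystander, loose: cork sanding block 64 x 112 x 36 mm at the back. Origin: centre of its underside.
- offcut_long: Bystander, loose: wood offcut 45 x 130 x 30 mm at the front edge. Origin: centre of its underside.
- offcut_short: Bystander, loose: dark wood offcut 60 x 90 x 22 mm at the front edge. Origin: centre of its underside.
Mind the look-alikes: they are no part of the job. There is more than one size of the mat; the one meant has the size given above.

How it is judged:
By the outcome, as a careful person would: the job done as asked, in the order asked, and still so for the second after the job is handed in, with the robot touching nothing.
It also fails if it takes over 72 s, if anything falls off the work surface, if the arm or the gripper's body presses on something with over 40 N, if the wrist force passes 120 N, or if a joint passes its speed limit or range.

## Working session

There is one attempt and no reset: what is moved stays moved. The work goes in short steps, Python scripts to look and compute and a shell command to move; the robot and the scene stay as the last step left them, time stands still between calls to the robot, and variables do not carry over. Pictures are saved under pics/ and viewed, and the job is handed in when it is done.

```bash
mkdir -p pics; ls; cat > h.py <<'E'
from station import *
import numpy as np, cv2
from scipy.spatial.transform import Rotation as R
def pix2w(f,u,v,z=None):
    H=f["color"].shape[0]; fl=H/2/np.tan(np.radians(f["fovy"])/2)
    d=f["range_z"]
    zz=d[int(round(v)),int(round(u))] if z is None else z
    p=np.array([(u-f["cx"])/fl*zz,-(v-f["cy"])/fl*zz,-zz,1])
    return (np.array(f["cam_to_world"])@p)[:3]
def cloud(f):
    H,W=f["range_z"].shape; fl=H/2/np.tan(np.radians(f["fovy"])/2)
    v,u=np.mgrid[:H,:W]; z=f["range_z"]
    P=np.stack([(u-f["cx"])/fl*z,-(v-f["cy"])/fl*z,-z,np.ones_like(z)],-1)
    return (P@np.array(f["cam_to_world"]).T)[...,:3]
E
python3 - <<'E'
from h import *
print(get_obs())
for n in ["scene","top","wrist"]:
    f=grab_frame(n); cv2.imwrite(f"pics/{n}0.png",f["color"]); np.savez(f"pics/{n}0.npz",**f)
    print(n,f["fovy"],f["cx"],f["cy"],f.keys(),np.array(f["cam_to_world"]).round(3).tolist())
    for t in ["press","plate_top","tamper","mat","sanding_block","offcut_long","offcut_short"]:
        print(t,[(round(d["p"],2),(np.array(d["rect"])*[512,384,512,384]).round().tolist()) for d in look_for(n,t)][:4])
E
```

```text
pics
{'time': 0.0, 'joint_positions': array([-1.21130646e+00,  3.79398900e-01,  1.73476290e+00,  4.95731867e-06,
        1.02849399e+00, -3.32894261e-02]), 'joint_vel': array([-0.00033196, -0.00071597,  0.00031938, -0.00012273, -0.00022488,
        0.00075212]), 'effort': array([-1.97283633e-03, -7.63732624e+01, -4.34373093e+01,  6.50136452e-02,
        4.23500582e-02, -9.28482950e-05]), 'ee_pos': array([ 0.26779763, -0.64633315,  0.21330386]), 'eef_rot': array([-3.08017448e+00, -6.12809114e-01,  2.64499894e-04]), 'contact_force': array([ 0.01172926,  0.95423197, -0.43990976]), 'moment': array([ 0.00315955, -0.00929132,  0.03125657]), 'width': 0.09139354794409489}
scene 42.1537315097348 246.13060077955552 196.1892425746175 dict_keys(['color', 'range_z', 'fovy', 'cx', 'cy', 'cam_to_world']) [[-0.862, 0.355, -0.361, 0.09], [-0.507, -0.596, 0.623, 0.705], [0.006, 0.72, 0.694, 0.883], [0.0, 0.0, 0.0, 1.0]]
press [(0.8, [238.0, 145.0, 298.0, 204.0])]
plate_top [(0.95, [247.0, 143.0, 289.0, 172.0])]
tamper [(0.61, [204.0, 219.0, 231.0, 274.0]), (0.24, [248.0, 146.0, 290.0, 171.0])]
mat [(0
[... 439 characters left out ...]
 [(0.87, [284.0, 158.0, 334.0, 208.0])]
plate_top [(0.77, [292.0, 157.0, 332.0, 195.0])]
tamper [(0.6, [174.0, 173.0, 202.0, 205.0])]
mat [(0.72, [221.0, 174.0, 248.0, 199.0]), (0.69, [172.0, 173.0, 206.0, 207.0])]
sanding_block [(0.91, [239.0, 120.0, 281.0, 150.0])]
offcut_long [(0.7, [208.0, 232.0, 268.0, 253.0])]
offcut_short [(0.83, [305.0, 234.0, 346.0, 264.0])]
wrist 61.20224192000647 252.73338404264092 192.97057358167388 dict_keys(['color', 'range_z', 'fovy', 'cx', 'cy', 'cam_to_world']) [[0.383, 0.893, 0.235, 0.334], [-0.924, 0.37, 0.098, -0.618], [-0.0, -0.255, 0.967, 0.384], [0.0, 0.0, 0.0, 1.0]]
press []
plate_top []
tamper []
mat []
sanding_block []
offcut_long []
offcut_short []
```

View pics/scene0.png

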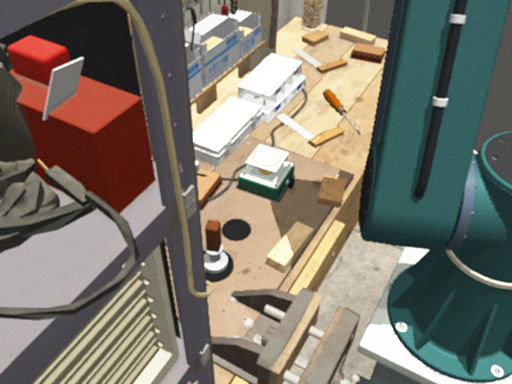

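View pics/top0.png

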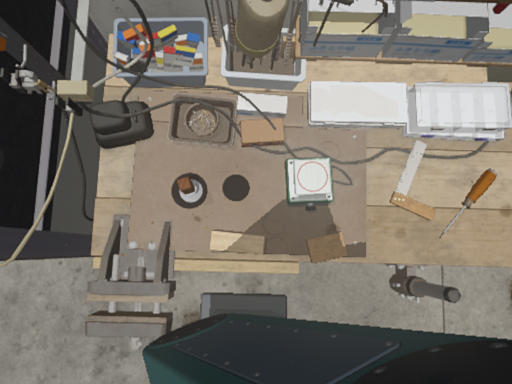

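```bash
python3 - <<'E'
from h import *
f={k:v for k,v in np.load("pics/top0.npz").items()}
P=cloud(f)
def stat(name,m):
    print(name,m.sum(),P[m].mean(0).round(4),P[m].min(0).round(3),P[m].max(0).round(3))
def box(r):
    m=np.zeros(P.shape[:2],bool); m[r[1]:r[3]+1,r[0]:r[2]+1]=1; return m
z=P[...,2]
for n,r in [("tamper",(165,165,210,212)),("press",(275,150,342,215)),("mat2",(215,170,252,203)),("sand",(235,115,285,155)),("long",(203,227,272,258)),("short",(300,229,350,268))]:
    m=box(r)
    print(n,np.histogram(z[m],bins=np.arange(-.01,.16,.01))[0])
m=box((165,165,212,212))&(z>.11); stat("handletop",m)
ys,xs=np.where(m); print(xs.min(),xs.max(),ys.min(),ys.max())
r=cv2.minAreaRect(P[m][:,:2].astype(np.float32)*1000); print(r)
m=box((275,150,342,215))&(z>.075)&(z<.11); stat("plate",m)
A=np.c_[P[m][:,:2],np.ones(m.sum())]; c=np.linalg.lstsq(A,P[m][:,2],rcond=None)[0]; print(c, (A@c-P[m][:,2]).std())
print(cv2.minAreaRect(P[m][:,:2].astype(np.float32)*1000))
m=box((275,150,342,215))&(z>.035)&(z<.055); stat("lid",m);print(cv2.minAreaRect(P[m][:,:2].astype(np.float32)*1000))
for n,r,a in [("sand",(235,115,285,155),.02),("long",(203,227,272,258),.02),("short",(300,229,350,268),.012)]:
    m=box(r)&(z>a); stat(n,m);print(cv2.minAreaRect(P[m][:,:2].astype(np.float32)*1000))
im=f["color"][100:290,140:370]; cv2.imwrite("pics/topz.png",cv2.resize(im,None,fx=3.4,fy=3.1,interpolation=cv2.INTER_CUBIC))
f={k:v for k,v in np.load("pics/scene0.npz").items()}
im=f["color"][120:300,180:370]; cv2.imwrite("pics/scenez.png",cv2.resize(im,None,fx=3.3,fy=3.3,interpolation=cv2.INTER_CUBIC))
E
```

```text
tamper [ 710 1010  167   29    0    0   51   11   10   12   12   11   17  118
   36    0]
press [1008 1232   90   44  112  738    7    0    0 1163   77    0    0    0
    0    0]
mat2 [434 854   0   0   0   0   0   0   0   0   0   0   0   0   0   0]
sand [410 476 108  90 957  32  12   0   0   0   0   0   0   0   0   0]
long [456 348   0 558 428   0   0   0   0   0   0   0   0   0   0   0]
short [306 295 143 767   0   0   0   0   0   0   0   0   0   0   0   0]
handletop 188 [0.4837 0.1227 0.2102] [ 0.357 -0.01   0.11 ] [0.514 0.152 1.043]
174 212 165 209
((428.07354736328125, 74.97050476074219), (218.99185180664062, 32.618370056152344), 41.64884567260742)
plate 1240 [ 0.5293 -0.1565  0.0872] [ 0.486 -0.201  0.081] [ 0.573 -0.113  0.094]
[-0.00865518 -0.00343161  0.09123403] 0.0018582425514518741
((530.3981323242188, -157.29302978515625), (84.06407928466797, 84.75117492675781), 3.891409158706665)
lid 816 [ 0.5143 -0.1461  0.0445] [ 0.456 -0.215  0.035] [ 0.587 -0.098  0.052]
((521.3994140625, -157.52828979492188), (130.19735717773438, 112.55728149414062), 4.001408576965332)
sand 1097 [ 0.6508 -0.0353  0.0392] [ 0.357 -0.098  0.02 ] [0.699 0.032 1.043]
((527.846923828125, -40.13792419433594), (337.67864990234375, 126.26273345947266), 3.1490354537963867)
long 995 [0.3714 0.016  0.0389] [ 0.346 -0.048  0.024] [0.399 0.081 1.043]
((371.7060546875, 16.39417266845703), (129.72622680664062, 45.020416259765625), 85.79133605957031)
short 913 [ 0.3654 -0.2036  0.0275] [ 0.328 -0.256  0.012] [ 0.403 -0.01   1.043]
((350.8293151855469, -133.6104278564453), (62.28731918334961, 239.6079864501953), 11.671234130859375)
```

View pics/topz.png

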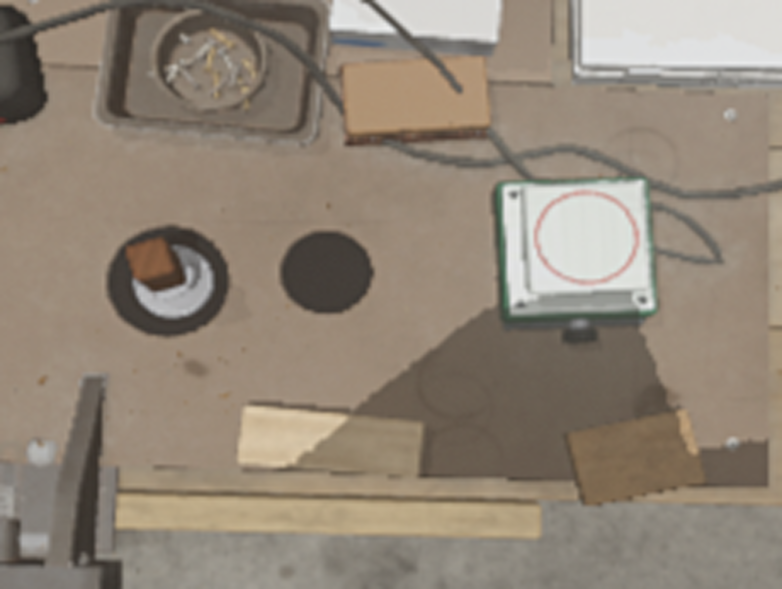

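View pics/scenez.png

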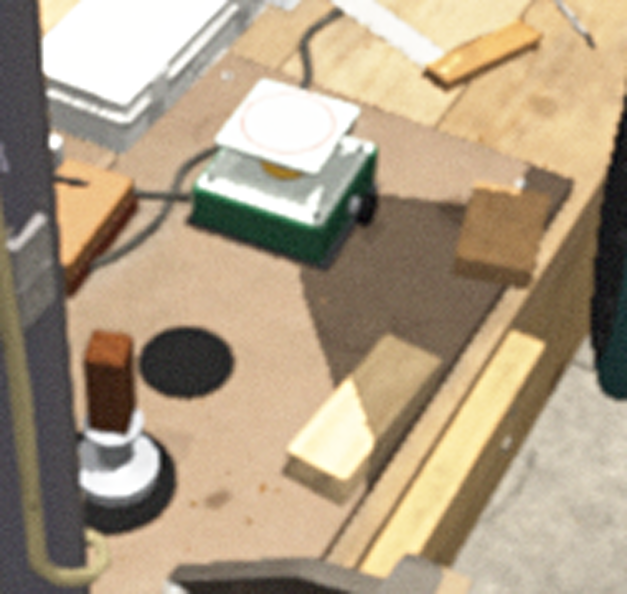

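```bash
python3 - <<'E'
from h import *
import station
print(get_obs()["time"], [n for n in dir(station) if not n.startswith("_")], getattr(station,"grip_point_offset",None))
f={k:v for k,v in np.load("pics/top0.npz").items()}
P=cloud(f); z=P[...,2]; ok=f["range_z"]>0
def box(r):
    m=np.zeros(P.shape[:2],bool); m[r[1]:r[3]+1,r[0]:r[2]+1]=1; return m&ok
m=box((165,165,212,212))&(z>.12)
print(m.sum(),P[m].mean(0), cv2.minAreaRect(P[m][:,:2].astype(np.float32)*1000), P[m].max(0),P[m].min(0))
# mats by colour
g=f["color"].max(2)
for n,r in [("mat",(165,165,212,212)),("mat2",(215,168,254,205))]:
    mm=(box(r)&(g<70)).astype(np.uint8)
    c=max(cv2.findContours(mm,0,2)[0],key=cv2.contourArea)
    h=cv2.convexHull(c); e=cv2.fitEllipse(h); print(n,e)
    u,v=e[0]
    # intersect z=.004
    T=np.array(f["cam_to_world"]); a=pix2w(f,u,v,1.); d=a-T[:3,3]; s=(.004-T[2,3])/d[2]; print((T[:3,3]+s*d).round(4), e[1][0]*s/412)
for n,r,lo,hi in [("sand",(235,115,285,155),.025,.05),("long",(203,227,272,258),.022,.05),("short",(300,229,350,268),.014,.05),("plate",(275,150,342,215),.075,.11)]:
    m=box(r)&(z>lo)&(z<hi); print(n,cv2.minAreaRect(P[m][:,:2].astype(np.float32)*1000))
# height map in region
for x in np.arange(.3,.8,.05):
    row=[]
    for y in np.arange(-.4,.45,.05):
        q=ok&(abs(P[...,0]-x)<.025)&(abs(P[...,1]-y)<.025)
        row.append("%4d"%(1000*z[q].max()) if q.any() else "  --")
    print("%.2f"%x,*row)
E
```

```text
1.2 ['PlanningError', 'get_obs', 'grab_frame', 'grip_point_offset', 'hand_in', 'look_for'] 0.0188
154 [0.49691892 0.1365361  0.12874109] ((497.8642272949219, 137.51756286621094), (28.861629486083984, 27.84500503540039), 19.458316802978516) [0.51391738 0.1522075  0.13340083] [0.48170693 0.12178521 0.12004485]
mat ((189.11279296875, 190.3115234375), (33.61872482299805, 34.28091049194336), 64.57073974609375)
[0.4981 0.1416 0.004 ] 0.0853190833243493
mat2 ((235.5570831298828, 187.386962890625), (24.612777709960938, 25.04326629638672), 81.67495727539062)
[0.5093 0.0244 0.004 ] 0.06267148901714195
sand ((656.5039672851562, -30.555389404296875), (71.7865219116211, 121.71158599853516), 2.1234984397888184)
long ((371.7060546875, 16.39417266845703), (129.72622680664062, 45.020416259765625), 85.79133605957031)
short ((365.6203308105469, -205.6428680419922), (60.05451202392578, 91.1590576171875), 14.05581283569336)
plate ((530.3981323242188, -157.29302978515625), (84.06407928466797, 84.75117492675781), 3.891409158706665)
0.30 -123 -802 -804 -801   --  857  857  791   -9   -9   -9  109  112  113  112  110  345
0.35   -9   -9    5   26   27   26    5   34   34   34   33    4   90   10   85  328  360
0.40   -8  -10    6   27   27   24    5   33   34   33   32    5   49    5   47  310  357
0.45    4   -9    6    6    8   46   47    5    5    5   17   21    6    4    4  484  342
0.50    6    4    4    5   91   94   90    6    7    7  130  133    6    7    4  483  352
0.55    0   -8    5   12   92   92   91    5    6    6    8   17    6    5    3  266  361
0.60    0    2    8   12   48   50   48   35   36   29   31   31   29    4  534  441  436
0.65   85   -3    6    4    6    6   37   46   40   62   34   34  155  179  311  501  430
0.70   88   49   48   47   49   48   45  495  496  104  139  160  195  233  243  181  374
0.75   90   48   49   49   49   77   79  418  467  121  135  137  395  407  312  339  395
```

```bash
cat >> h.py <<'E'
def delta(x,y,z):
    o=get_obs(); M=R.from_rotvec(o["eef_rot"]).as_matrix()
    d=M.T@(np.array([x,y,z])-o["ee_pos"])*1000
    print("pos",o["ee_pos"].round(4),"yaw",np.degrees(np.arctan2(M[1,0],M[0,0])).round(2),"ty",np.degrees(np.arctan2(M[1,1],M[0,1])).round(2),"F",o["contact_force"].round(2),"t",o["time"],"w",round(o["width"],4))
    print("d_tool_mm",d.round(1),"norm",np.linalg.norm(d).round(1)); return d
E
python3 - <<'E'
from h import *
delta(.53,-.157,.26); delta(.497,.138,.26)
E
```

```text
pos [ 0.2679 -0.6467  0.2139] yaw 22.5 ty -67.5 F [ 0.14  0.25 -0.42] t 1.2 w 0.0905
d_tool_mm [ 429.6 -352.1  -46.1] norm 557.3
pos [ 0.2679 -0.6467  0.2139] yaw 22.5 ty -67.5 F [ 0.14  0.25 -0.42] t 1.2 w 0.0905
d_tool_mm [ 512.  -637.3  -46.1] norm 818.8
```

```bash
python3 -m handwheel '[[31,-25,-10,0,1],[62,-50,-20,0,1],[93,-75,-30,0,1],[124,-100,-40,0,1],[155,-125,-46,0,1],[186,-150,-46,0,1],[217,-176,-46,0,1],[248,-202,-46,0,1]]' && python3 -m handwheel '[[31,-25,0,0,1],[62,-50,0,0,1],[93,-75,0,0,1],[124,-100,0,0,1],[155,-125,0,0,1],[181,-150,0,0,1],[181,-150,0,0,1]]'
python3 - <<'E'
from h import *
delta(.53,-.157,.26)
f=grab_frame("wrist"); cv2.imwrite(f"pics/wrist1.png",f["color"]); np.savez(f"pics/wrist1.npz",**f)
print(look_for("wrist","plate_top"))
E
```

```text
time: 1.87
ee_pos: [0.4203, -0.3635, 0.2603]
eef_rot: [3.081, 0.612, 0.001]
contact_force: [1.0, -0.5, 0.6]
width: 0.0912
time: 2.45
ee_pos: [0.5313, -0.153, 0.2601]
eef_rot: [-3.08, -0.618, -0.001]
contact_force: [-0.5, -0.6, 0.0]
width: 0.0908
pos [ 0.5313 -0.153   0.2601] yaw 22.7 ty -67.3 F [-0.46 -0.61  0.03] t 2.45 w 0.0908
d_tool_mm [-2.8  3.2  0.1] norm 4.2
[{'rect': [0.4088, 0.3245, 0.6006, 0.5766], 'p': 0.84}]
```

View pics/wrist1.png

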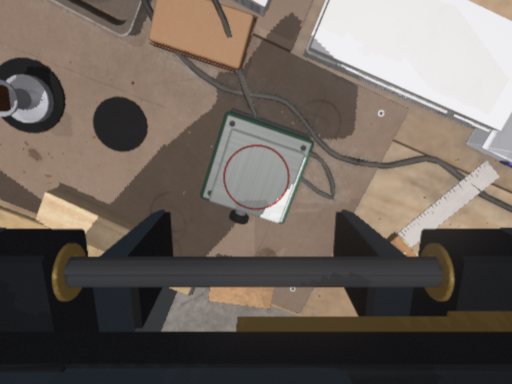

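```bash
python3 - <<'E'
from h import *
f={k:v for k,v in np.load("pics/wrist1.npz").items()}
P=cloud(f); z=P[...,2]; ok=f["range_z"]>0
m=np.zeros(z.shape,bool); m[100:240,190:325]=1; m&=ok
print(np.histogram(z[m],bins=np.arange(-.01,.12,.01)))
m2=m&(z>.072)
A=np.c_[P[m2][:,:2],np.ones(m2.sum())]; c=np.linalg.lstsq(A,P[m2][:,2],rcond=None)[0]; r=(A@c-P[m2][:,2]); 
rect=cv2.minAreaRect(P[m2][:,:2].astype(np.float32)*1000)
print(c,r.std(),m2.sum(),P[m2].mean(0),rect)
print("z at centre",c@[rect[0][0]/1000,rect[0][1]/1000,1])
im=f["color"].astype(int); red=m2&(im[...,2]-im[...,1]>40)
if red.sum()>20:
    ys,xs=np.where(red); e=cv2.fitEllipse(np.c_[xs,ys].astype(np.float32)); print(e, pix2w(f,*e[0],z=f["range_z"][red].mean()), cv2.minEnclosingCircle(P[red][:,:2].astype(np.float32)*1000))
lid=m&(z>.035)&(z<.056); print("lid",cv2.minAreaRect(P[lid|m2][:,:2].astype(np.float32)*1000), z[lid].mean())
b=m&(z<.012); print("bench",np.median(z[b]))
cv2.imwrite("pics/w1z.png",cv2.resize(f["color"][100:235,190:325],None,fx=4.4,fy=4.4,interpolation=cv2.INTER_CUBIC))
E
```

```text
(array([7389, 2834,   81,   59,  263, 2380,    0,    0,    0, 5809,    0,
          0]), array([-0.01,  0.  ,  0.01,  0.02,  0.03,  0.04,  0.05,  0.06,  0.07,
        0.08,  0.09,  0.1 ,  0.11]))
[-0.01512088 -0.00117721  0.09447615] 0.0008840471064841618 5809 [ 0.53362828 -0.15415968  0.0865887 ] ((531.8370361328125, -154.92791748046875), (84.16541290283203, 84.03120422363281), 3.9195942878723145)
z at centre 0.08661668616352544
((255.9698944091797, 176.7790985107422), (63.447296142578125, 64.61486053466797), 83.91881561279297) [ 0.5324335  -0.15496716  0.08722892] ((531.6277465820312, -155.57888793945312), 35.81483840942383)
lid ((523.06982421875, -155.69985961914062), (129.55685424804688, 112.4789810180664), 4.065550327301025) 0.04400073712791047
bench -0.0005690243037147491
```

View pics/w1z.png

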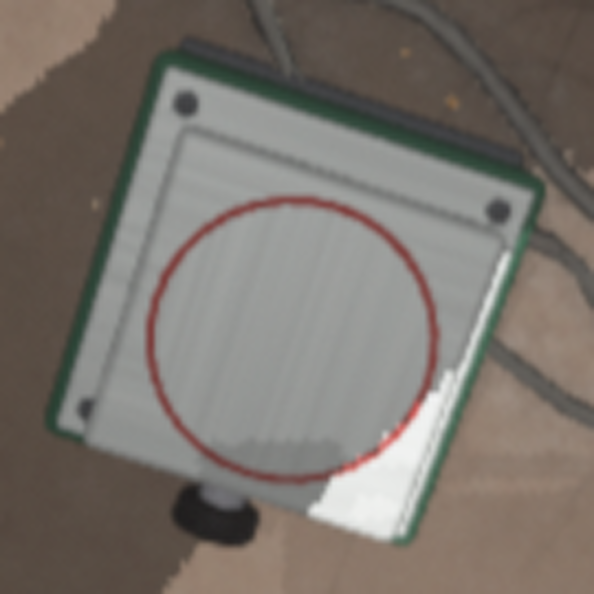

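```bash
python3 - <<'E'
from h import *
delta(.497,.138,.26)
E
```

```text
pos [ 0.5299 -0.1563  0.2599] yaw 22.65 ty -67.35 F [-0.16 -0.36  0.62] t 2.55 w 0.091
d_tool_mm [ 8.300e+01 -2.842e+02 -1.000e-01] norm 296.1
```

```bash
python3 -m handwheel '[[11,-38,0,0,1],[22,-76,0,0,1],[33,-114,0,0,1],[44,-152,0,0,1],[55,-190,0,1,1],[66,-228,0,2,1],[77,-262,0,3,1],[83,-284,0,3,1]]' && python3 -m handwheel '[[0,0,0,0,1],[0,0,0,0,1]]'
python3 - <<'E'
from h import *
delta(.497,.138,.26)
f=grab_frame("wrist"); cv2.imwrite(f"pics/wrist2.png",f["color"]); np.savez(f"pics/wrist2.npz",**f)
print([(d["p"],(np.array(d["rect"])*[512,384,512,384]).round()) for d in look_for("wrist","tamper")])
P=cloud(f); z=P[...,2]; ok=f["range_z"]>0
m=ok&(np.hypot(P[...,0]-.498,P[...,1]-.138)<.06)
print(np.histogram(z[m],bins=np.arange(-.01,.16,.01)))
h=m&(z>.122)&(z<.14); print(h.sum(),P[h].mean(0),cv2.minAreaRect(P[h][:,:2].astype(np.float32)*1000))
c=m&(z>.048)&(z<.064);
if c.sum()>10: print("collar",cv2.minAreaRect(P[c][:,:2].astype(np.float32)*1000))
c=m&(z>.011)&(z<.022);
if c.sum()>10: print("foot",c.sum(),cv2.minEnclosingCircle(P[c][:,:2].astype(np.float32)*1000),np.median(z[c]))
E
```

```text
time: 3.22
ee_pos: [0.4972, 0.1383, 0.2602]
eef_rot: [-3.096, -0.53, -0.001]
contact_force: [0.4, 0.1, 0.1]
width: 0.0911
time: 3.38
ee_pos: [0.4975, 0.1367, 0.26]
eef_rot: [3.096, 0.534, 0.0]
contact_force: [-0.5, -0.5, -0.9]
width: 0.0914
pos [0.4975 0.1367 0.26  ] yaw 19.57 ty -70.43 F [-0.51 -0.51 -0.88] t 3.3833 w 0.0914
d_tool_mm [-0.  -1.4 -0. ] norm 1.4
[(0.82, array([232., 143., 278., 198.]))]
(array([1888, 2423,  633,   20,    0,    0,  200,   24,   41,   28,   50,
         37,   43,  749,   94,    0]), array([-0.01,  0.  ,  0.01,  0.02,  0.03,  0.04,  0.05,  0.06,  0.07,
        0.08,  0.09,  0.1 ,  0.11,  0.12,  0.13,  0.14,  0.15]))
821 [0.50049293 0.13973816 0.12871332] ((499.74249267578125, 139.40850830078125), (28.20398712158203, 27.113325119018555), 19.236358642578125)
collar ((505.2084045410156, 140.9565887451172), (28.06585693359375, 38.64550018310547), 19.75596809387207)
foot 648 ((499.8905944824219, 139.6752471923828), 28.742385864257812) 0.016918184213443294
```

View pics/wrist2.png

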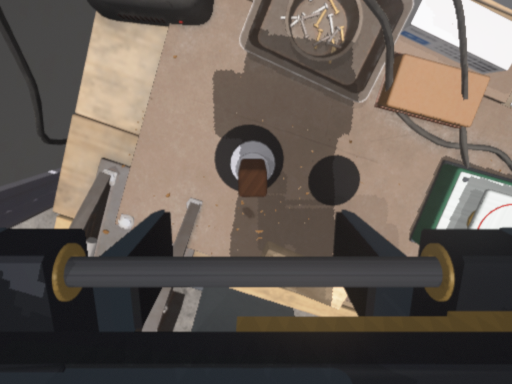

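```bash
python3 -m handwheel '[[3,-2,20,0,1],[3,-2,50,0,1],[3,-2,80,0,1],[3,-2,110,0,1],[3,-2,140,0,1],[3,-2,165,0,1],[3,-2,188,0,1],[3,-2,188,0,1]]'
python3 - <<'E'
from h import *
delta(.5,.1395,.072)
f=grab_frame("wrist"); cv2.imwrite(f"pics/wrist3.png",f["color"])
E
```

```text
time: 4.15
ee_pos: [0.4975, 0.1377, 0.0683]
eef_rot: [3.096, 0.529, -0.009]
contact_force: [-0.8, -0.6, -1.6]
width: 0.0913
pos [0.4975 0.1377 0.0683] yaw 19.39 ty -70.61 F [-0.84 -0.6  -1.58] t 4.15 w 0.0913
d_tool_mm [ 2.9 -0.9 -3.7] norm 4.8
```

View pics/wrist3.png

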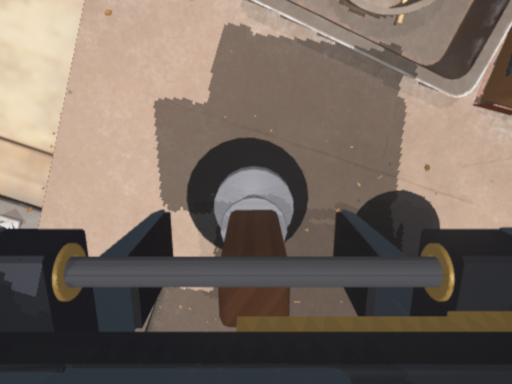

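```bash
python3 -m handwheel '[[0,0,0,0,1],[0,0,0,0,1]]'
python3 -c "
from h import *
delta(.5,.1395,.072)"
```

```text
time: 4.37
ee_pos: [0.5007, 0.1394, 0.0735]
eef_rot: [-3.096, -0.531, -0.003]
contact_force: [0.6, -0.2, -0.8]
width: 0.0914
pos [0.5007 0.1394 0.0735] yaw 19.46 ty -70.54 F [ 0.56 -0.19 -0.77] t 4.3667 w 0.0914
d_tool_mm [-0.7 -0.3  1.4] norm 1.6
```

```bash
python3 -m handwheel '[[0,0,0,0,-1],[0,0,0,0,-1],[0,0,0,0,-1],[0,0,0,0,-1],[0,0,0,0,-1],[0,0,0,0,-1],[0,0,0,0,-1],[0,0,0,0,-1]]'
python3 -m handwheel '[[0,0,0,0,-1],[0,0,0,0,-1],[0,0,0,0,-1],[0,0,0,0,-1]]'
python3 -c "
from h import *
delta(.5,.1395,.072)
print(get_obs()['moment'])"
```

```text
time: 5.03
ee_pos: [0.4997, 0.1397, 0.0719]
eef_rot: [-3.096, -0.532, 0.0]
contact_force: [0.3, 0.3, 0.6]
width: 0.0408
time: 5.37
ee_pos: [0.4994, 0.1397, 0.0717]
eef_rot: [3.096, 0.532, -0.001]
contact_force: [-0.4, 0.2, -3.0]
width: 0.0276
pos [0.4994 0.1397 0.0717] yaw 19.5 ty -70.5 F [-0.36  0.18 -2.98] t 5.3667 w 0.0276
d_tool_mm [ 0.5  0.4 -0.3] norm 0.7
[-0.05157733  0.08266429 -0.05957124]
```

```bash
python3 -m handwheel '[[0,0,0,0,-1],[0,0,0,0,-1],[0,0,-4,0,-1],[0,0,-10,0,-1],[0,0,-20,0,-1],[0,0,-30,0,-1],[0,0,-40,0,-1],[0,0,-40,0,-1]]'
python3 -m handwheel '[[0,0,-20,0,-1],[0,0,-50,0,-1],[0,0,-75,0,-1],[0,0,-85,0,-1],[0,0,-85,0,-1],[0,0,-85,0,-1],[0,0,-85,0,-1],[0,0,-85,0,-1]]'
python3 - <<'E'
from h import *
delta(.532,-.155,.20); print(get_obs()["moment"])
f=grab_frame("wrist"); cv2.imwrite(f"pics/wrist4.png",f["color"]); np.savez("pics/wrist4.npz",**f)
f=grab_frame("scene"); cv2.imwrite(f"pics/scene4.png",cv2.resize(f["color"][100:300,160:370],None,fx=3,fy=3))
o=get_obs();print(o["contact_force"],o["width"])
E
```

```text
time: 6.03
ee_pos: [0.501, 0.1401, 0.1145]
eef_rot: [-3.096, -0.532, -0.005]
contact_force: [1.6, -0.2, -2.2]
width: 0.0279
time: 6.7
ee_pos: [0.4988, 0.1395, 0.1953]
eef_rot: [3.096, 0.532, -0.004]
contact_force: [0.3, -0.1, -2.5]
width: 0.0279
pos [0.4988 0.1395 0.1953] yaw 19.51 ty -70.49 F [ 0.35 -0.14 -2.49] t 6.7 w 0.0279
d_tool_mm [-67.1 288.7  -4.6] norm 296.4
[0.00086789 0.01771612 0.04385685]
[ 0.0485779  -0.36570719 -3.65117969] 0.02810091968760809
```

View pics/wrist4.png

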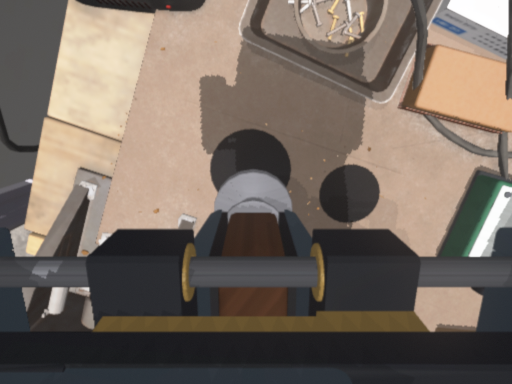

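View pics/scene4.png

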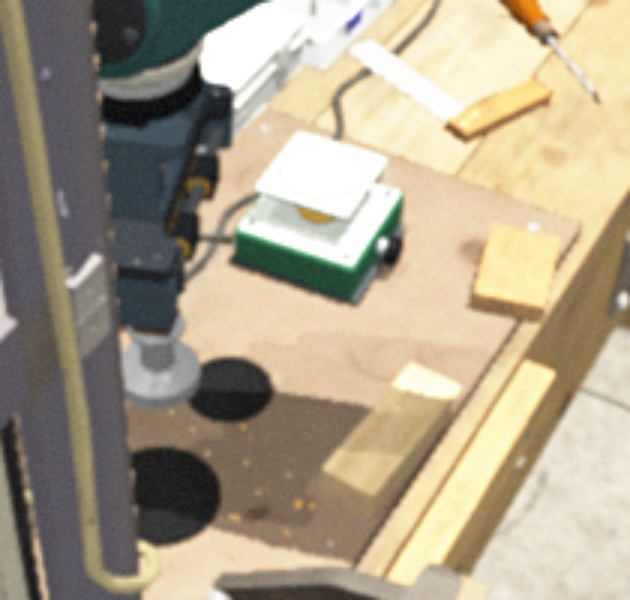

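```bash
python3 -m handwheel '[[-5,20,0,0,-1],[-13,55,0,0,-1],[-21,92,0,0,-1],[-30,130,0,0,-1],[-39,168,0,0,-1],[-47,205,0,0,-1],[-56,242,0,0,-1],[-62,268,0,0,-1]]'
python3 -m handwheel '[[-3,14,0,0,-1],[-5,20,0,0,-1],[-5,20,0,0,-1],[-5,20,0,0,-1],[-5,20,0,0,-1],[-5,20,0,0,-1]]'
python3 - <<'E'
from h import *
delta(.532,-.155,.16)
f=grab_frame("wrist"); cv2.imwrite(f"pics/wrist5.png",f["color"]); np.savez("pics/wrist5.npz",**f)
F=[]
P=cloud(f); z=P[...,2]; ok=f["range_z"]>0
m=ok&(z>.07)&(z<.1)&(np.hypot(P[...,0]-.532,P[...,1]+.155)<.065)
m[230:]=0
print(m.sum(),cv2.minAreaRect(P[m][:,:2].astype(np.float32)*1000))
A=np.c_[P[m][:,:2]-[.532,-.155],np.ones(m.sum())]; print(np.linalg.lstsq(A,P[m][:,2],rcond=None)[0])
print(get_obs()["contact_force"])
E
```

```text
time: 7.47
ee_pos: [0.5305, -0.1364, 0.1964]
eef_rot: [-3.096, -0.531, 0.001]
contact_force: [0.7, 1.4, -2.8]
width: 0.0278
time: 7.97
ee_pos: [0.5326, -0.1529, 0.1969]
eef_rot: [-3.096, -0.534, 0.0]
contact_force: [0.4, -0.2, -2.2]
width: 0.0276
pos [ 0.5326 -0.1529  0.1969] yaw 19.58 ty -70.42 F [ 0.36 -0.19 -2.2 ] t 7.9667 w 0.0276
d_tool_mm [-1.3  1.8 36.9] norm 36.9
3671 ((532.6459350585938, -155.00601196289062), (82.43972778320312, 84.18404388427734), 4.052633762359619)
[-0.01637037 -0.00341325  0.08651153]
[-0.71381337  0.19831557 -2.72666999]
```

View pics/wrist5.png

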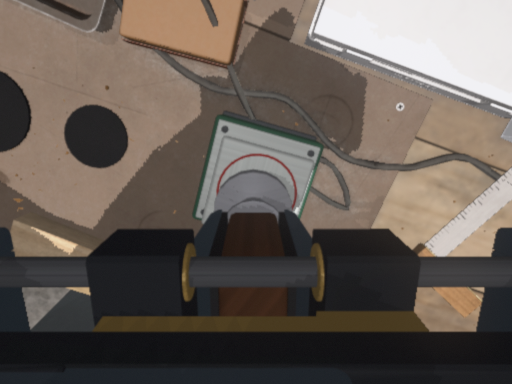

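```bash
python3 -m handwheel '[[-1,2,10,0,-1],[-1,2,22,0,-1],[-1,2,32,0,-1],[-1,2,36,0,-1],[-1,2,36,0,-1],[-1,2,36,0,-1],[-1,2,36,0,-1]]'
python3 -c "
from h import *
delta(.5326,-.155,.154)"
```

```text
time: 8.6
ee_pos: [0.5326, -0.1564, 0.1611]
eef_rot: [3.096, 0.532, 0.0]
contact_force: [-0.0, -1.1, -2.9]
width: 0.028
pos [ 0.5326 -0.1564  0.1611] yaw 19.5 ty -70.5 F [-0.04 -1.08 -2.88] t 8.6 w 0.028
d_tool_mm [ 0.5 -1.4  7.1] norm 7.3
```

```bash
python3 -m handwheel '[[0,0,3,0,-1],[0,0,5,0,-1],[0,0,6,0,-1],[0,0,7,0,-1],[0,0,8,0,-1],[0,0,9,0,-1],[0,0,10,0,-1],[0,0,11,0,-1]]'
python3 -m handwheel '[[0,0,1,0,-1],[0,0,2,0,-1],[0,0,3,0,-1],[0,0,4,0,-1],[0,0,4,0,-1]]'
```

```text
time: 9.27
ee_pos: [0.5324, -0.1564, 0.15]
eef_rot: [3.096, 0.532, -0.0]
contact_force: [-1.1, 0.0, 2.1]
width: 0.0277
time: 9.68
ee_pos: [0.5323, -0.1564, 0.1457]
eef_rot: [-3.096, -0.532, 0.0]
contact_force: [-1.9, -0.1, -0.2]
width: 0.028
```

```bash
python3 -m handwheel '[[0,0,1,0,-1],[0,0,2,0,-1],[0,0,3,0,-1],[0,0,3,0,-1]]'
python3 -m handwheel '[[0,0,1,0,-1],[0,0,1,0,-1],[0,0,1,0,-1]]'
python3 -m handwheel '[[0,0,1,0,-1],[0,0,1,0,-1],[0,0,1,0,-1]]'
```

```text
time: 10.02
ee_pos: [0.5324, -0.1563, 0.1428]
eef_rot: [3.096, 0.532, -0.0]
contact_force: [-1.1, -0.5, 0.7]
width: 0.0279
time: 10.27
ee_pos: [0.5324, -0.1563, 0.1418]
eef_rot: [-3.096, -0.532, 0.0]
contact_force: [-1.7, -0.5, 1.4]
width: 0.0279
time: 10.52
ee_pos: [0.5324, -0.1563, 0.1408]
eef_rot: [-3.096, -0.532, 0.0]
contact_force: [-1.4, 0.2, 1.5]
width: 0.0277
```

```bash
for i in 1 2 3; do python3 -m handwheel '[[0,0,1,0,-1],[0,0,1,0,-1],[0,0,1,0,-1]]' | grep -E "ee_pos|contact"; done
```

```text
ee_pos: [0.5324, -0.1563, 0.1399]
contact_force: [-2.0, 0.2, 1.3]
ee_pos: [0.5324, -0.1563, 0.1388]
contact_force: [-2.0, -1.8, 1.6]
ee_pos: [0.5324, -0.1563, 0.1378]
contact_force: [-2.3, -1.0, 2.8]
```

```bash
python3 -m handwheel '[[0,0,1,0,-1],[0,0,1,0,-1],[0,0,1,0,-1]]' | grep -E "ee_pos|contact"
```

```text
ee_pos: [0.5324, -0.1563, 0.1368]
contact_force: [-2.1, -0.9, 2.1]
```

```bash
python3 -m handwheel '[[0,0,1,0,-1],[0,0,1,0,-1],[0,0,1,0,-1]]' | grep -E "ee_pos|contact"
```

```text
ee_pos: [0.5324, -0.1563, 0.1358]
contact_force: [-2.0, -1.1, 2.6]
```

```bash
python3 -m handwheel '[[0,0,0.5,0,-1],[0,0,1,0,-1],[0,0,1,0,-1],[0,0,1,0,-1]]' | grep -E "ee_pos|contact"
```

```text
ee_pos: [0.5324, -0.1563, 0.1349]
contact_force: [-2.2, -0.7, 2.9]
```

```bash
python3 -m handwheel '[[0,0,0.5,0,-1],[0,0,1,0,-1],[0,0,1,0,-1],[0,0,1,0,-1]]' | grep -E "ee_pos|contact"
```

```text
ee_pos: [0.5324, -0.1563, 0.1339]
contact_force: [-2.7, -0.2, 3.2]
```

```bash
python3 -m handwheel '[[0,0,0.5,0,-1],[0,0,1,0,-1],[0,0,1,0,-1],[0,0,1,0,-1]]' | grep -E "ee_pos|contact"
```

```text
ee_pos: [0.5325, -0.1564, 0.1332]
contact_force: [-5.1, -0.1, 8.9]
```

```bash
python3 -m handwheel '[[0,0,0.5,0,-1],[0,0,0.5,0,-1],[0,0,0.5,0,-1]]' | grep -E "ee_pos|contact"
```

```text
ee_pos: [0.5327, -0.1563, 0.1331]
contact_force: [-6.1, 0.7, 15.1]
```

```bash
python3 -m handwheel '[[0,0,0.5,0,-1],[0,0,0.5,0,-1],[0,0,0.5,0,-1]]' | grep -E "ee_pos|contact"
```

```text
ee_pos: [0.5329, -0.1563, 0.1329]
contact_force: [-6.8, 1.5, 18.3]
```

```bash
for i in 1 2; do python3 -m handwheel '[[0,0,0,0,-1],[0,0,0,0,-1],[0,0,0,0,-1],[0,0,0,0,-1]]' | grep -E "time|ee_pos|contact"; done; python3 -c "
from h import *
print(get_obs()['moment'])"
```

```text
time: 13.6
ee_pos: [0.5329, -0.1563, 0.1329]
contact_force: [-6.6, 2.8, 19.7]
time: 13.93
ee_pos: [0.5329, -0.1563, 0.1329]
contact_force: [-6.8, 2.1, 19.0]
[ 0.59211397  1.768758   -0.00715678]
```

```bash
for i in 1 2 3; do python3 -m handwheel '[[0,0,0,0,-1],[0,0,0,0,-1],[0,0,0,0,-1],[0,0,0,0,-1],[0,0,0,0,-1],[0,0,0,0,-1],[0,0,0,0,-1],[0,0,0,0,-1]]' | grep -E "time|ee_pos|contact"; done
```

```text
time: 14.6
ee_pos: [0.5329, -0.1563, 0.1329]
contact_force: [-7.3, 1.3, 18.5]
time: 15.27
ee_pos: [0.5329, -0.1563, 0.1329]
contact_force: [-6.8, 1.8, 18.6]
time: 15.93
ee_pos: [0.5329, -0.1563, 0.1329]
contact_force: [-6.7, 1.5, 18.7]
```

```bash
python3 -m handwheel '[[-0.3,-0.1,0,0,-1],[-0.6,-0.2,0,0,-1],[-0.6,-0.2,0,0,-1],[-0.6,-0.2,0,0,-1],[-0.6,-0.2,0,0,-1],[-0.6,-0.2,0,0,-1]]' | grep -E "time|ee_pos|contact"
```

```text
time: 16.43
ee_pos: [0.5326, -0.1563, 0.1329]
contact_force: [-4.3, 2.5, 16.6]
```

```bash
python3 -m handwheel '[[0,0,-1,0,-1],[0,0,-2,0,-1],[0,0,-3,0,-1],[0,0,-6,0,-1],[0,0,-12,0,-1],[0,0,-22,0,-1],[0,0,-35,0,-1],[0,0,-48,0,-1]]' 
python3 -m handwheel '[[0,0,-8,0,-1],[0,0,-15,0,-1],[0,0,-15,0,-1],[0,0,-15,0,-1],[0,0,-15,0,-1],[0,0,-15,0,-1]]' 
python3 - <<'E'
from h import *
delta(.4994,.1397,.197)
f=grab_frame("wrist"); cv2.imwrite(f"pics/wrist6.png",f["color"])
P=cloud(f); z=P[...,2]; ok=f["range_z"]>0
m=ok&(z>.056)&(z<.085)&(np.hypot(P[...,0]-.532,P[...,1]+.155)<.063)
m[230:]=0
print(m.sum(),cv2.minAreaRect(P[m][:,:2].astype(np.float32)*1000))
A=np.c_[P[m][:,:2]-[.532,-.155],np.ones(m.sum())]; print(np.linalg.lstsq(A,P[m][:,2],rcond=None)[0])
f=grab_frame("scene"); cv2.imwrite(f"pics/scene6.png",cv2.resize(f["color"][100:300,160:370],None,fx=3,fy=3))
E
```

```text
time: 17.1
ee_pos: [0.5319, -0.1564, 0.1815]
eef_rot: [3.096, 0.532, 0.001]
contact_force: [-0.3, -0.0, -2.8]
width: 0.0282
time: 17.6
ee_pos: [0.5314, -0.1562, 0.1943]
eef_rot: [-3.096, -0.532, 0.002]
contact_force: [0.4, -0.2, -2.8]
width: 0.028
pos [ 0.5314 -0.1562  0.1943] yaw 19.51 ty -70.49 F [ 0.43 -0.21 -2.82] t 17.6 w 0.028
d_tool_mm [  68.7 -289.6   -2.6] norm 297.6
3726 ((532.0975341796875, -154.99874877929688), (83.4025650024414, 84.07869720458984), 4.097784519195557)
[-0.00292101 -0.0016824   0.06525777]
```

View pics/wrist6.png

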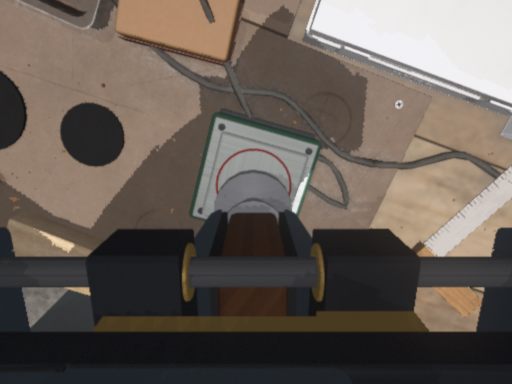

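View pics/scene6.png

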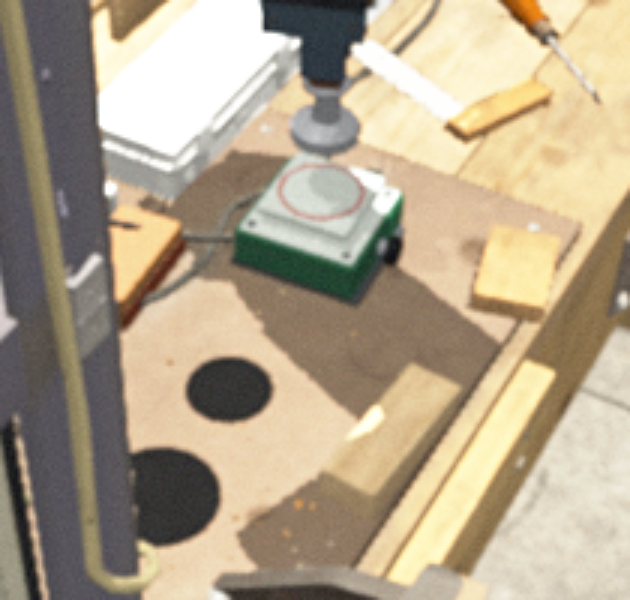

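```bash
python3 -m handwheel '[[5,-20,0,0,-1],[13,-55,0,0,-1],[22,-92,0,0,-1],[31,-130,0,0,-1],[40,-168,0,0,-1],[49,-205,0,0,-1],[57,-242,0,0,-1],[64,-270,0,0,-1]]'
python3 -m handwheel '[[3,-13,0,0,-1],[5,-20,0,0,-1],[5,-20,0,0,-1],[5,-20,0,0,-1],[5,-20,0,0,-1],[5,-20,0,0,-1]]'
python3 - <<'E'
from h import *
delta(.4994,.1397,.0717)
f=grab_frame("wrist"); cv2.imwrite(f"pics/wrist7.png",f["color"])
im=f["color"]; m=(im.max(2)<70).astype(np.uint8); m[205:]=0
for c in cv2.findContours(m,0,2)[0]:
    if cv2.contourArea(c)>1500: print(cv2.contourArea(c),cv2.boundingRect(c))
E
```

```text
time: 18.37
ee_pos: [0.5011, 0.1219, 0.1947]
eef_rot: [-3.096, -0.533, 0.001]
contact_force: [0.8, -0.8, -3.4]
width: 0.028
time: 18.87
ee_pos: [0.5001, 0.1391, 0.1949]
eef_rot: [3.096, 0.53, -0.0]
contact_force: [0.3, 0.3, -2.0]
width: 0.0279
pos [0.5001 0.1391 0.1949] yaw 19.44 ty -70.56 F [ 0.27  0.29 -2.04] t 18.8667 w 0.0279
d_tool_mm [ -0.5  -0.9 123.2] norm 123.2
1797.0 (319, 167, 59, 38)
2846.0 (211, 131, 79, 61)
```

View pics/wrist7.png

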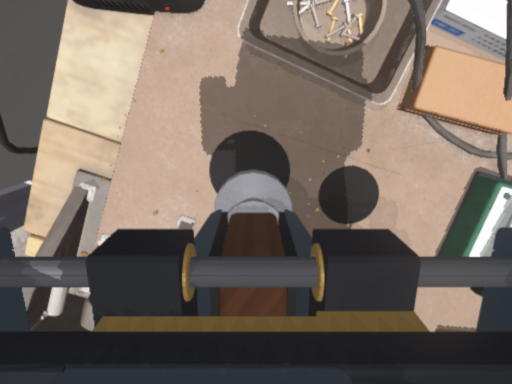

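```bash
python3 -m handwheel '[[0,0,15,0,-1],[0,0,40,0,-1],[0,0,65,0,-1],[0,0,88,0,-1],[0,0,104,0,-1],[0,0,114,0,-1],[0,0,117,0,-1],[0,0,117,0,-1]]'
python3 -m handwheel '[[0,0,0,0,-1],[0,0,1,0,-1],[0,0,2,0,-1],[0,0,3,0,-1],[0,0,3,0,-1],[0,0,3,0,-1]]'
python3 -c "
from h import *
delta(.4994,.1397,.0717)"
```

```text
time: 19.58
ee_pos: [0.5, 0.1397, 0.0777]
eef_rot: [3.096, 0.531, -0.001]
contact_force: [-0.7, 0.0, -3.9]
width: 0.0278
time: 20.08
ee_pos: [0.5, 0.1401, 0.0751]
eef_rot: [-3.096, -0.532, -0.0]
contact_force: [0.0, -0.2, -1.5]
width: 0.0279
pos [0.5    0.1401 0.0751] yaw 19.51 ty -70.49 F [ 0.05 -0.16 -1.5 ] t 20.0833 w 0.0279
d_tool_mm [-0.7  0.2  3.4] norm 3.5
```

```bash
python3 -m handwheel '[[0,0,0.5,0,-1],[0,0,1,0,-1],[0,0,1.5,0,-1],[0,0,2,0,-1],[0,0,2,0,-1],[0,0,2,0,-1]]' | grep -E "ee_pos|contact"
python3 -m handwheel '[[0,0,0.5,0,-1],[0,0,1,0,-1],[0,0,1,0,-1],[0,0,1,0,-1]]'| grep -E "ee_pos|contact"
```

```text
ee_pos: [0.5, 0.1401, 0.0729]
contact_force: [0.2, 0.2, -3.5]
ee_pos: [0.4999, 0.14, 0.0719]
contact_force: [0.8, 0.1, -3.2]
```

```bash
python3 -m handwheel '[[0,0,0.5,0,-1],[0,0,0.5,0,-1],[0,0,0.5,0,-1]]' | grep -E "ee_pos|contact"
```

```text
ee_pos: [0.5001, 0.1401, 0.0716]
contact_force: [-2.0, 0.4, 2.6]
```

```bash
python3 -m handwheel '[[0,0,0.5,0,-1],[0,0,0.5,0,-1],[0,0,0.5,0,-1]]' | grep -E "ee_pos|contact"
```

```text
ee_pos: [0.5001, 0.1401, 0.0716]
contact_force: [-5.8, -1.9, 14.1]
```

```bash
python3 -m handwheel '[[0,0,0.5,0,-1],[0,0,0.5,0,-1],[0,0,0.5,0,-1]]' | grep -E "ee_pos|contact"
```

```text
ee_pos: [0.5002, 0.1401, 0.0716]
contact_force: [-9.3, -1.8, 25.2]
```

```bash
python3 -m handwheel '[[0,0,-1,0,-1],[0,0,-1,0,-1],[0,0,-1,0,-1]]' | grep -E "ee_pos|contact"
```

```text
ee_pos: [0.5001, 0.1401, 0.0716]
contact_force: [-1.8, -0.2, 5.4]
```

```bash
python3 -m handwheel '[[0,0,-0.3,0,-1],[0,0,-0.3,0,-1],[0,0,-0.3,0,-0.2],[0,0,-0.3,0,-0.2],[0,0,-0.3,0,-0.2],[0,0,-0.3,0,0.5],[0,0,-0.3,0,1],[0,0,-0.3,0,1]]'
python3 -m handwheel '[[0,0,0,0,1],[0,0,0,0,1],[0,0,0,0,1],[0,0,0,0,1],[0,0,0,0,1],[0,0,0,0,1]]'
python3 -c "
from h import *
f=grab_frame('wrist'); cv2.imwrite('pics/wrist8.png',f['color'])"
```

```text
time: 22.58
ee_pos: [0.5, 0.14, 0.0718]
eef_rot: [-3.096, -0.532, -0.0]
contact_force: [-0.3, -1.0, 0.1]
width: 0.0536
time: 23.08
ee_pos: [0.5, 0.1401, 0.0718]
eef_rot: [-3.096, -0.532, -0.0]
contact_force: [0.3, 0.7, 0.1]
width: 0.0906
```

View pics/wrist8.png

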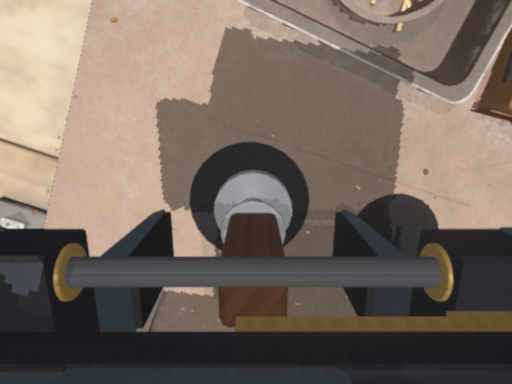

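The tamper stands centred on the mat and the fingers are open and clear on both sides. I'll retreat straight up.

```bash
python3 -m handwheel '[[0,0,-8,0,1],[0,0,-25,0,1],[0,0,-50,0,1],[0,0,-80,0,1],[0,0,-110,0,1],[0,0,-140,0,1],[0,0,-170,0,1],[0,0,-190,0,1]]'
python3 -m handwheel '[[0,0,0,0,1],[0,0,0,0,1],[0,0,0,0,1],[0,0,0,0,1]]'
python3 - <<'E'
from h import *
delta(.5,.14,.26)
f=grab_frame("wrist"); cv2.imwrite("pics/wrist9.png",f["color"])
P=cloud(f); z=P[...,2]; ok=f["range_z"]>0
m=ok&(np.hypot(P[...,0]-.498,P[...,1]-.138)<.06)
h=m&(z>.122)&(z<.14); print(h.sum(),P[h].mean(0),cv2.minAreaRect(P[h][:,:2].astype(np.float32)*1000))
c=m&(z>.011)&(z<.022); print("foot",cv2.minEnclosingCircle(P[c][:,:2].astype(np.float32)*1000),np.median(z[c]))
f=grab_frame("top"); cv2.imwrite("pics/top9.png",f["color"])
P=cloud(f); z=P[...,2]; ok=f["range_z"]>0
def box(r):
    m=np.zeros(P.shape[:2],bool); m[r[1]:r[3]+1,r[0]:r[2]+1]=1; return m&ok
for n,r,lo,hi in [("sand",(235,115,285,155),.025,.05),("long",(203,227,272,258),.022,.05),("short",(300,229,350,268),.014,.05),("plate",(275,150,342,215),.058,.08)]:
    m=box(r)&(z>lo)&(z<hi)
    if m.sum()>20: print(n,cv2.minAreaRect(P[m][:,:2].astype(np.float32)*1000),z[m].mean())
f=grab_frame("scene"); cv2.imwrite("pics/scene9.png",cv2.resize(f["color"][100:300,160:370],None,fx=3,fy=3))
E
```

```text
time: 23.8
ee_pos: [0.5005, 0.1402, 0.2654]
eef_rot: [-3.096, -0.532, -0.005]
contact_force: [0.1, -0.1, 0.4]
width: 0.0919
time: 24.13
ee_pos: [0.4993, 0.1399, 0.2606]
eef_rot: [3.096, 0.532, -0.003]
contact_force: [0.2, 0.4, -0.0]
width: 0.0911
pos [0.4993 0.1399 0.2606] yaw 19.51 ty -70.49 F [ 0.19  0.37 -0.  ] t 24.1333 w 0.0911
d_tool_mm [0.7 0.1 0.6] norm 1.0
815 [0.50024052 0.14149698 0.12870696] ((499.41082763671875, 141.32843017578125), (27.923145294189453, 27.85744857788086), 20.053245544433594)
foot ((499.6737365722656, 141.5856475830078), 28.638086318969727) 0.01692773014354848
sand ((656.1656494140625, -30.495651245117188), (71.23699188232422, 120.99553680419922), 2.5588324069976807) 0.03401970251592192
long ((371.6184997558594, 16.27617645263672), (129.61740112304688, 44.94472885131836), 85.81242370605469) 0.02971609547704921
short ((365.6451110839844, -205.44049072265625), (59.97274398803711, 90.99699401855469), 14.162182807922363) 0.021829321369973995
plate ((530.3910522460938, -157.0791778564453), (84.53616333007812, 84.49746704101562), 4.304683685302734) 0.06594115533723281
```

View pics/scene9.png

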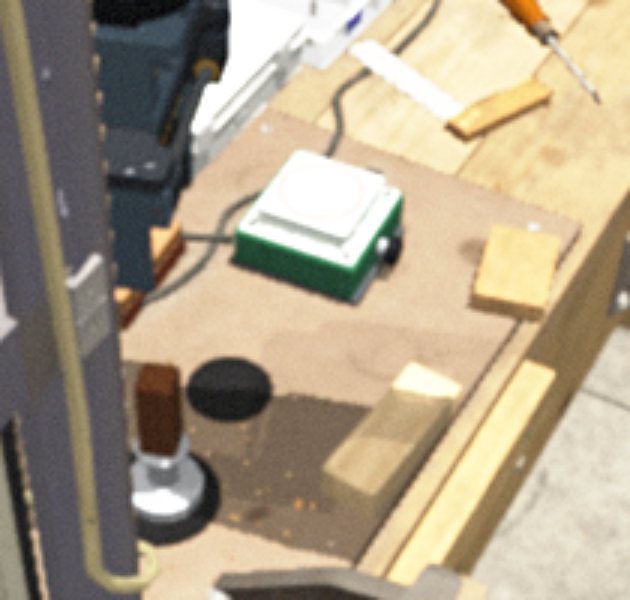

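View pics/top9.png

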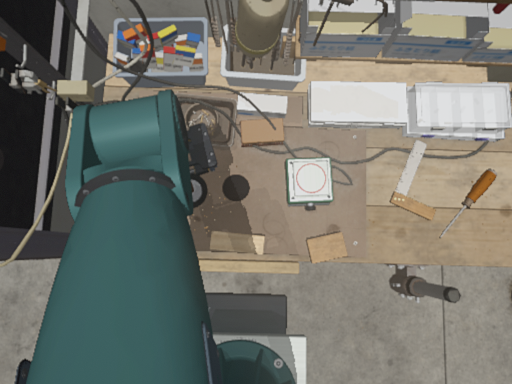

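```bash
python3 -c "
from h import *
print(hand_in())"
```

```text
the job is handed in; nothing more can be done
None
```

The job is handed in. The tamper pressed the plate down to its stop and is back upright on its own 92 mm mat. Hand-in was at about 24 s of the 72 s allowed.

- **Pressing:** the plate went down about 21 mm until motion stopped and the force climbed. I then held about 22 N (18.5–19.7 N at the wrist plus about 3 N tamper weight) for about 2.7 s. It eased to about 19.5 N before lifting.
- **Side force while pressing:** about 7 N sideways built up during the press. I eased it to about 4 N before lifting.
- **Plate afterwards:** the last wrist picture that shows it (right after lifting off) put the top at about 65 mm, level to within about 0.003 rad. The final top picture put the height at 66 mm. The gripper stayed well above the plate.
- **Tamper:** it stands within about 2 mm of the mat's centre and did not slip in the grip. Setting it down, I overshot to about 25 N at the wrist (about 28 N on the mat) and backed off to about 5 N, then a touch more, before opening the fingers.
- **Bystanders:** the sanding block and both offcuts show less than 0.5 mm of movement between the first and last pictures.

No final check failed. The one disagreement is that the top and wrist cameras differ by about 2 mm on positions, which is within their stated calibration.

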